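# Load a test coupon under the spring clip of an inspection stage

### The job

Load the flat test coupon into the inspection stage without gripping or lifting it: with one fingertip press and hold down the tab of the spring clip so that its lip rises clear, and while holding it down push the coupon along the lane with the other fingertip, under the lip, until it is fully home against the end stop. Only then let the tab up, so that the clip closes on the coupon, and leave the other things on the bench where they are.

Things in the scene. Friction and masses are not known exactly. Their poses are not given: they have to be found in the camera images.
- stage: Fixed inspection stage, dark base plate 180 x 124 mm. Origin on the bench surface, on the lane's centre line; x = the direction to push the coupon, y towards the clip's tab, z up. In its frame (mm): lane floor at z 20, x -112 to 45, 42 wide between rails 5 thick with tops at z 24; clip hinge along x at y 34, z 20.5, in two lugs (x -117 to -111 and 24 to 30, y 28 to 40, top z 27).
- stop (a point): Middle of the end stop's face at the lane floor, at stage x 45, y 0, z 20 mm: the coupon is home when its far end touches this face. The stop is 14 mm high above the lane, 52 mm wide.
- clip (a joint): Angle of the steel spring clip about its hinge (parallel to stage x): 0 = closed, lip barring the coupon's way 2 mm above the lane floor; grows as the tab is pressed down; stop at 0.6; its spring returns it to 0. Pressed 35 mm from the hinge it takes 2 N to start, about 6 N at 0.5. Above 0.30 the lip clears the coupon (hold it at 0.4 to 0.5); let down on the coupon it rests at about 0.29.
- tab_edge (a point): On the clip's tab: middle of its free long edge, half-way through its 3 mm thickness. The tab is a flat plate 98 mm along stage x (-108 to -10), reaching 50 mm from the hinge towards +y. Clip at 0: it slopes up at 0.5 rad, this point at stage (-59, 78, 44.5). At 0.5: level, top at stage z 22, 8 mm below the coupon's top. A fingertip can slide along it in x while pressing it down.
- lip (a point): Middle of the underside of the clip's lip, which crosses the lane on an arm: stage x 8 to 20, y -16 to 6 mm; moves with the clip; closed, this point is at stage (14, -5, 22), 2 mm above the lane floor. The arm's top is 37 mm above the bench when closed, about 60 mm when fully open.
- coupon: Loose flat white plastic test coupon, 60 mm long (x) by 40 mm wide (y) by 10 mm thick, about 40 g, lying in the lane before the lip with its long side along the lane. Origin: centre of its underside; axes along the stage's at the start. Home, its far end touches the end stop: its origin is then at stage x 15.
- spare: Bystander: aluminium block 50 x 30 x 20 mm beside the stage; origin centre of its underside.
- bushing: Bystander: brass bushing, 32 mm across, 22 mm high, beside the stage; origin centre of its underside.
- tape: Bystander: roll of black tape lying flat beside the stage, 90 mm across, 24 mm high; origin centre of its underside.
- driver: Bystander: screwdriver lying on the bench; origin on the underside of its middle.
- jar: Bystander: jar, 60 mm across, 70 mm high; origin centre of its underside.
- spray: Bystander: can, 60 mm across, 170 mm high; origin centre of its underside.
- caliper: Bystander: sliding caliper lying on the bench, 150 mm long; origin on the underside of its beam's middle.
Things that resemble listed ones, but are neither listed nor needed, are in the scene too. Leave any yellow look-alike of the stage alone.

How it is judged:
On the way, in this order (a step that is already met when the one before it is completed fails the run):
1. the clip is held open by a finger while the coupon is still outside it (value of joint clip above 0.33 rad and contact force between the fingers and clip above 0.5 N and x of coupon in the frame of stage below -0.022 m), for 0.1 s.
2. the coupon is home against the stop (within 4 mm) while a finger still holds the clip open (value of joint clip above 0.33 rad and contact force between the fingers and clip above 0.5 N and x of coupon in the frame of stage between 0.011 and 0.018 m and z of coupon in the frame of stage between 0.017 and 0.023 m), for 0.1 s.
At the end, for the whole second after the job is handed in: The coupon lies flat in the lane at rest, within 4 mm of the end stop, and the clip has closed on it and presses it down (clip angle 0.2 to 0.36 rad, more than 0.5 N on the coupon) (x of coupon in the frame of stage between 0.011 and 0.018 m and z of coupon in the frame of stage between 0.017 and 0.023 m and value of joint clip between 0.2 and 0.36 rad and contact force between clip and coupon above 0.5 N and linear speed of coupon below 0.01 m/s); the robot touches nothing.
It fails at once if the coupon is lifted more than 6 mm off the lane or tipped (z of coupon in the frame of stage above 0.026 m or angle between coupon's own z axis and vertical above 0.25 rad).
It fails at once if another thing on the bench is moved by more than 15 mm (distance of any of spare, bushing, tape, driver, jar, spray, caliper from where it was at the start of the episode above 0.015 m).
It also fails if it takes over 40 s, if anything falls off the work surface, if the arm or the gripper's body presses on something with over 40 N, if the wrist force passes 120 N, or if a joint passes its speed limit or range.

### The arm

A 6-joint arm with a two-finger parallel gripper is mounted at the origin on the work surface. World frame = base frame: x ahead of the robot, y to its left, z up, the work surface at z = 0. Lengths are in m, angles in rad, forces in N, time in s.
With the tool pointing down it reaches from about 0.35 to 0.85 m from the base axis. Payload 8.1 kg.
Tool frame: the origin (TCP) lies at the centre of the arm's flange, where the gripper is bolted on; the fingertips stand 186 mm ahead of it and the grasp point (between the pads) lies 167 mm ahead of it; z points along the fingers, y is the line along which they close (so a half turn about z gives the same grasp; the last joint's range is limited). The gripper opens to 93 mm and grips with 3 to 60 N. Pads are 15 mm wide; open, the fingers measure 128 mm over their backs; the gripper's body (75 mm by 188 mm) begins 65 mm behind the grasp point.
Start: joints at [1.166, 0.13, 1.488, -0, 1.523, -0.085], TCP at [0.189, 0.57, 0.405] pointing down, gripper open.
Joint ranges: [-2.96, 2.96], [-0.89, 2.26], [0.02, 2.5], [-1.34, 4.48], [0, 2.73], [-2.66, 2.66]. Speed limits (rad/s): [2.39, 2.39, 2.79, 3.14, 3.14, 3.14].

### API

Orientations are given as a rotation vector (axis times angle).
In Python, from plant import robot gives the robot as it stands.
- The arm moves only by the tool apply_moves, never from a script. Its argument "series" is a list of rows, each a list of 2 entries, a list of its own where there are three numbers: the shift along the tool's x, y, z in mm, then the turn, a rotation vector about the tool's x, y, z in rad. A call has 1 to 12 rows; each row shifts and turns the commanded pose from where the row before left it, along the tool's axes as they then stand; what a row does not reach is not made up. A row lasts 1/12 s, in which the tool goes at most 41.7 mm and 7.16 degrees, less where a joint would pass 70% of its speed; a pose out of reach is approached as far as the arm can. A call is refused whole if a number of a shift passes 41.7 or a number of a turn 0.125, either way. A call with a gripper value outside its range is refused whole. "claw" is the opening, from 0 (shut) to 1 (fully open), set as the call begins (left out, the last holds). The fingers move at their own pace and stop on an object; "newtons" is the grip in N (left out, the last holds). Time passes only in rows, so rows that do not move let the fingers close. It gives the time, the measured TCP pose, the force, the opening and the grip force at its end, in the units of the state.
- robot.read_state(): the state, without advancing time (a new reading comes with each control period).
- robot.read_camera(name): name is "scene" or "top"; returns (picture, depth): 384x512x3 uint8, blue, green, red; 384x512 float32, m along the optical axis (not along the pixel's ray), 0 where there is no reading.
- robot.calibration(name): a dict with "fx", "fy", "cx", "cy" (pixels), "extrinsics" (4x4, takes a point from world to camera coordinates). Camera axes: x right, y down, z forward; pixel columns grow to the right and rows downward; lengths in m; the calibration is good to about 2 mm. A picture is of the moment at which its call begins. calibration takes no time and is no camera call.
- robot.close_job(): hands the job in; it is judged then, once.
The state is a dict: "t": time; "q": joint angles; "dq": joint speeds; "joint_torque": joint torques, N m; "tool_pos": TCP position; "orientation": TCP orientation; "force": force on the tool from outside, world axes, zero at the start; "wrist_torque": the same for the moment, N m; "opening": finger opening in m; "gripper_force": force on a finger pad.
Only numpy, scipy, OpenCV 4.12 (cv2) and the standard library are available. Lean on these libraries where they do the work, as an engineer would, in place of code of your own. Each camera call takes 0.05 s, during which the arm holds its last target. There are 200 camera calls.

## Working session

There is one attempt and no reset: what is moved stays moved. The work goes in short steps, Python scripts to look and compute and a tool call to move; the robot and the scene stay as the last step left them, time stands still between calls to the robot, and variables do not carry over. Pictures are saved under pics/ and viewed, at most 10 in all, crops included, and the job is handed in when it is done.

Besides the shell and the picture viewer there is one more tool, called after "Call:" as name(argument=value, ...) on one line, values as JSON. apply_moves: Moves the arm, as the interface text tells. Its arguments: {"type":"object","properties":{"series":{"type":"array"},"claw":{"type":"number"},"newtons":{"type":"number"}},"required":["series"]}

```bash
mkdir -p pics; ls
python3 - <<'E'
from plant import robot
import cv2,numpy as np
for n in ("scene","top"):
    p,d=robot.read_camera(n); cv2.imwrite(f"pics/{n}0.png",p); np.save(f"{n}_d0.npy",d)
    c=robot.calibration(n); print(n,{k:np.round(v,4).tolist() for k,v in c.items()})
s=robot.read_state(); print(s)
E
```

```text
pics
scene {'fx': 355.0859, 'fy': 355.0859, 'cx': 254.0773, 'cy': 189.67, 'extrinsics': [[0.7079, 0.7064, -0.0021, -0.4305], [0.5701, -0.5731, -0.5887, -0.3045], [-0.4171, 0.4155, -0.8083, 1.4039], [0.0, 0.0, 0.0, 1.0]]}
top {'fx': 432.9866, 'fy': 432.9866, 'cx': 251.955, 'cy': 193.1134, 'extrinsics': [[-0.0626, -0.998, -0.0022, 0.0451], [-0.9762, 0.0616, -0.2081, 0.6164], [0.2078, -0.0109, -0.9781, 1.2528], [0.0, 0.0, 0.0, 1.0]]}
{'t': 0.1, 'q': array([ 1.16563866e+00,  1.31078087e-01,  1.48920110e+00, -8.22808650e-06,
        1.52299224e+00, -8.54205218e-02]), 'dq': array([ 0.00107938,  0.00041488, -0.00174385, -0.00187171,  0.00128471,
        0.00030299]), 'joint_torque': array([ 6.15537720e-04, -5.61342716e+01, -4.93094480e+01,  7.70336506e-02,
        2.91993778e-02, -5.52738049e-05]), 'tool_pos': array([0.1884976 , 0.56939624, 0.40377973]), 'orientation': array([-5.00040877e-01, -3.10113621e+00,  2.56088202e-03]), 'force': array([-0.63622191, -0.03987465, -0.25962072]), 'wrist_torque': array([ 0.03805027,  0.04302314, -0.00159081]), 'gripper_force': 0.0, 'opening': 0.09315265973880069}
```

View pics/scene0.png

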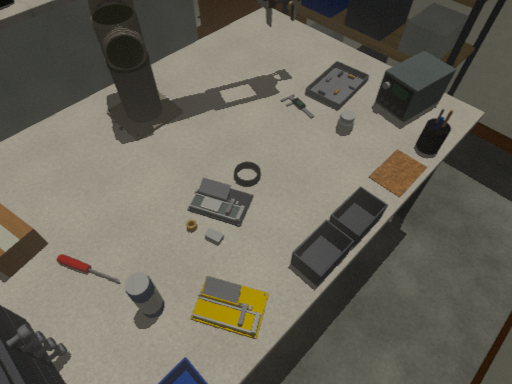

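View pics/top0.png

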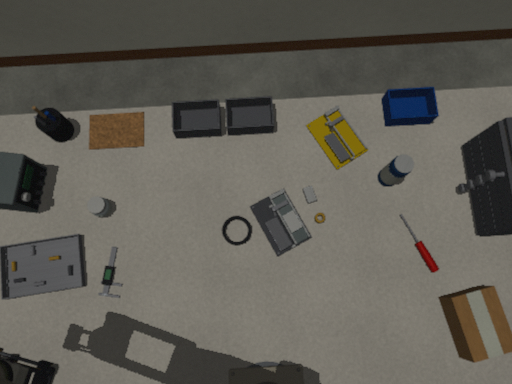

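The grey stage is at scene (220,202) and top (280,222). The yellow look-alike is at scene (230,306) and top (336,138), and I'll leave it alone. The tape, bushing and spare are beside the grey stage. Next I'll look at close crops.

Run:
```python
import cv2,numpy as np
a=cv2.imread("pics/top0.png")[180:265,235:330]; b=cv2.imread("pics/scene0.png")[165:235,175:270]
f=lambda i,s:cv2.convertScaleAbs(cv2.resize(i,None,fx=s,fy=s,interpolation=cv2.INTER_CUBIC),alpha=1.4)
cv2.imwrite("pics/c1.png",f(a,7)); cv2.imwrite("pics/c2.png",f(b,8))
```

```text
(no output)
```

View pics/c1.png

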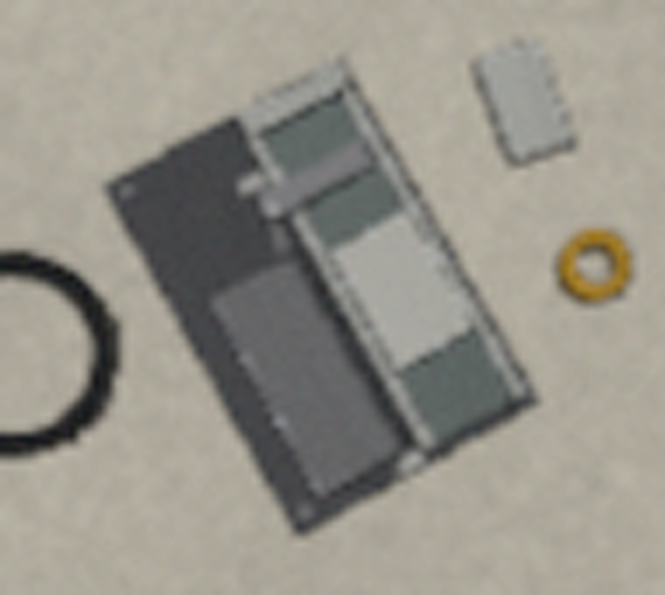

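View pics/c2.png

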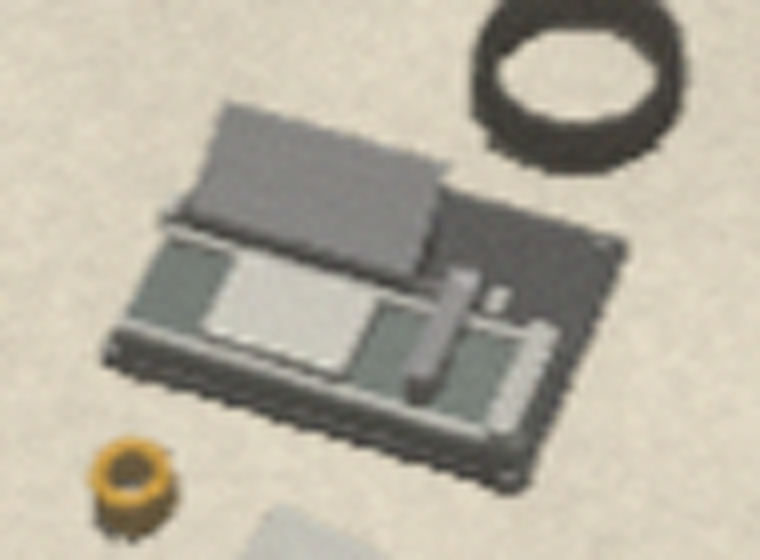

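Crop c1 (top) shows the coupon as the white rectangle with corners near (330,247), (405,208), (478,330) and (400,368). The tab's free edge runs (213,297)–(318,495), and the stop's face edge (260,133)–(350,92). In c2 (scene) the coupon corners are (378,292), (235,258), (205,330) and (350,372), and the tab's free edge is (228,103)–(447,165). I'll fit the stage pose to both views.

```bash
cat > h.py <<'E'
import numpy as np
from plant import robot
from scipy.optimize import least_squares
C={n:robot.calibration(n) for n in("top","scene")}
crop={"top":(235,180,7),"scene":(175,165,8)}
def px(n,u,v):
    x,y,s=crop[n]; return np.array([(u+.5)/s-.5+x,(v+.5)/s-.5+y])
def proj(n,P):
    c=C[n];E=c["extrinsics"];p=E[:3,:3]@P+E[:3,3]
    return np.array([c["fx"]*p[0]/p[2]+c["cx"],c["fy"]*p[1]/p[2]+c["cy"]])
def tri(ps):
    return least_squares(lambda P:np.r_[tuple(proj(n,P)-p for n,p in ps)],[.6,.1,.03]).x
E
python3 - <<'E'
from h import *
top=dict(cfp=(330,247),cfm=(405,208),cnm=(478,330),cnp=(400,368),t0=(318,495),t1=(213,297),s1=(260,133),s0=(350,92))
sc=dict(cfp=(378,292),cfm=(350,372),cnm=(205,330),cnp=(235,258),t0=(228,103),t1=(447,165),s1=(530,322),s0=(485,428))
T={}
for k in top:
    T[k]=tri([("top",px("top",*top[k])),("scene",px("scene",*sc[k]))]); print(k,np.round(T[k]*1000,1))
def model(p):
    cx,cy=p[3:5]
    return dict(cfp=(cx+30,cy+20,30),cfm=(cx+30,cy-20,30),cnm=(cx-30,cy-20,30),cnp=(cx-30,cy+20,30),t0=(-108,77.3,45.8),t1=(-10,77.3,45.8),s1=(45,26,34),s0=(45,-26,34))
def W(p,P):
    c,s=np.cos(p[2]),np.sin(p[2]);P=np.array(P)/1000
    return np.array([p[0]+c*P[0]-s*P[1],p[1]+s*P[0]+c*P[1],P[2]])
def res(p):
    m=model(p);r=[]
    for n,d in(("top",top),("scene",sc)):
        for k in d: r.append(proj(n,W(p,m[k]))-px(n,*d[k]))
    return np.array(r).ravel()
f=least_squares(res,[.6,.05,.5,-40,0],x_scale=[.01,.01,.1,10,10],loss="soft_l1");p=f.x
print(np.round(p,4));print(np.round(f.fun.reshape(2,-1,2),1).tolist())
print("tri z only: angle chk",np.linalg.norm(T['cfp']-T['cnp']),np.linalg.norm(T['cfp']-T['cfm']),np.linalg.norm(T['t0']-T['t1']))
E
```

```text
cfp [549.6 -82.4  34.9]
cfm [ 566.6 -115.3   31.5]
cnm [ 510.9 -142.4   30.3]
cnp [ 494.8 -109.4   30.3]
t0 [441.5 -67.5  43.8]
t1 [529.6 -27.9  47.2]
s1 [602.8 -53.5  38.8]
s0 [620.9 -95.3  29.6]
[  0.5716  -0.0929   0.4382 -45.6228   0.1227]
[[[-0.1, 0.7], [0.5, 0.1], [-0.3, -0.4], [-0.4, 0.4], [0.6, 0.1], [-0.3, 0.0], [-1.2, 0.7], [0.5, -1.3]], [[0.7, 0.5], [-0.9, 0.6], [-0.5, 0.4], [1.1, -0.5], [-0.3, -0.3], [0.2, 0.1], [0.3, -0.0], [-0.3, 0.2]]]
tri z only: angle chk 0.06123594057525885 0.03726569630122954 0.0966308530938243
```

The heights agree with the text: coupon top about 30 mm, tab edge about 45 mm, coupon 61 x 37 mm, tab 97 mm. The stage is at (0.572, -0.093) with yaw 25°, and the coupon is at stage x ≈ -46. I'll put the fingers at stage x -94, with their midpoint at y 31.

```bash
cat >> h.py <<'E'
from scipy.spatial.transform import Rotation as R
S=np.array([.5716,-.0929]);YAW=.4382
def status(x,y,tipz,v=True):
    """tool-frame shift mm + turn to reach stage (x,y) mm with tip at z mm, tool y = -stage y"""
    s=robot.read_state();Rt=R.from_rotvec(s["orientation"])
    c,sn=np.cos(YAW),np.sin(YAW);ax=np.array([c,sn,0]);ay=np.array([-sn,c,0])
    Rd=R.from_matrix(np.c_[-ax*-1,-ay,[0,0,-1]])
    tgt=np.r_[S,0]+ax*x/1e3+ay*y/1e3+np.array([0,0,tipz/1e3+.186])
    d=s["tool_pos"]-np.r_[S,0]
    print("t",round(s["t"],2),"shift mm",np.round(Rt.inv().apply(tgt-s["tool_pos"])*1e3,1),"turn",np.round((Rt.inv()*Rd).as_rotvec(),3))
    print("stage pos",np.round([d@ax*1e3,d@ay*1e3,d[2]*1e3-186],1),"force",np.round(s["force"],1),"op",round(s["opening"],4),"q",np.round(s["q"],2), "shift in final axes",np.round(Rd.inv().apply(tgt-s["tool_pos"])*1e3,1))
E
python3 -c "
from h import *
status(-94,31,215)"
```

```text
t 0.1 shift mm [-482.3 -550.4    3.6] turn [-1.000e-03  2.000e-03  2.384e+00]
stage pos [-65.9 762.3 217.8] force [-0.6 -0.  -0.3] op 0.0932 q [ 1.17  0.13  1.49 -0.    1.52 -0.09] shift in final axes [-28.1 731.3   2.8]
```

Call:
apply_moves(series=[[[-24,-27.5,0],[0,0,0]],[[-24,-27.5,0],[0,0,0]],[[-24,-27.5,0],[0,0,0]],[[-24,-27.5,0],[0,0,0]],[[-24,-27.5,0],[0,0,0]],[[-24,-27.5,0],[0,0,0]],[[-24,-27.5,0],[0,0,0]],[[-24,-27.5,0],[0,0,0]],[[-24,-27.5,0],[0,0,0]],[[-24,-27.5,0],[0,0,0]],[[-24,-27.5,0],[0,0,0]],[[-24,-27.5,0],[0,0,0]]], claw=0.54)

```text
t: 1.1
tool_pos: [0.3583, 0.1641, 0.4045]
orientation: [0.5, 3.102, -0.0]
force: [1.2, 0.5, -0.4]
opening: 0.0505
gripper_force: 0.0
```

Call:
apply_moves(series=[[[-24,-27.5,0],[0,0,0]],[[-24,-27.5,0],[0,0,0]],[[-24,-27.5,0],[0,0,0]],[[-24,-27.5,0],[0,0,0]],[[-24,-27.5,0],[0,0,0]],[[-24,-27.5,0],[0,0,0]],[[-24,-27.5,0],[0,0,0]],[[-24,-27.5,0],[0,0,0]],[[0,0,0],[0,0,0.12]],[[0,0,0],[0,0,0.12]],[[0,0,0],[0,0,0.12]],[[0,0,0],[0,0,0.12]]])

```text
t: 2.1
tool_pos: [0.4712, -0.1038, 0.4041]
orientation: [-1.232, -2.888, 0.0]
force: [-0.3, 0.8, 0.8]
opening: 0.0498
gripper_force: 0.0
```

```bash
python3 -c "
from h import *
status(-94,31,215)"
```

```text
t 2.1 shift mm [-2.1  0.9  3.1] turn [-0.002 -0.     1.897]
stage pos [-95.5  32.7 218.1] force [-0.3  0.8  0.8] op 0.0498 q [-0.32 -0.19  1.8   0.    1.53 -1.09] shift in final axes [1.5 1.7 3.1]
```

Call:
apply_moves(series=[[[0,0,0],[0,0,0.12]],[[0,0,0],[0,0,0.12]],[[0,0,0],[0,0,0.12]],[[0,0,0],[0,0,0.12]],[[0,0,0],[0,0,0.12]],[[0,0,0],[0,0,0.12]],[[0,0,0],[0,0,0.12]],[[0,0,0],[0,0,0.12]],[[0,0,0],[0,0,0.12]],[[0,0,0],[0,0,0.12]],[[0,0,0],[0,0,0.12]],[[0,0,0],[0,0,0.12]]])

```text
t: 3.1
tool_pos: [0.4712, -0.1034, 0.4043]
orientation: [-2.831, -1.36, 0.001]
force: [-0.5, 0.1, -0.2]
opening: 0.0502
gripper_force: 0.0
```

Call:
apply_moves(series=[[[0,0,0],[0,0,0.12]],[[0,0,0],[0,0,0.12]],[[0,0,0],[0,0,0.12]],[[0,0,0],[0,0,0.1]],[[1,1,30],[0,0,0]],[[1,1,30],[0,0,0]],[[0,0,30],[0,0,0]],[[0,0,30],[0,0,0]],[[0,0,20],[0,0,0]],[[0,0,0],[0,0,0]],[[0,0,0],[0,0,0]]])

```text
t: 4.02
tool_pos: [0.4733, -0.1041, 0.2637]
orientation: [-3.063, -0.688, 0.005]
force: [0.1, 0.0, 0.6]
opening: 0.0503
gripper_force: 0.0
```

Run:
```python
from h import *
import cv2
status(-94,31,60)
f=lambda i,s:cv2.convertScaleAbs(cv2.resize(i,None,fx=s,fy=s,interpolation=cv2.INTER_CUBIC),alpha=1.4)
a,_=robot.read_camera("top");b,_=robot.read_camera("scene")
A=f(a[180:265,235:330],5);B=f(b[150:235,165:260],5)
cv2.imwrite("pics/d1.png",cv2.resize(np.hstack([A,B]),(800,358)))
```

```text
t 4.02 shift mm [-0.2  0.6 17.7] turn [-0.002  0.003  0.004]
stage pos [-93.8  31.5  77.7] force [0.1 0.  0.6] op 0.0503 q [-0.32 -0.06  1.95  0.    1.26  0.81] shift in final axes [-0.2  0.5 17.7]
```

View pics/d1.png

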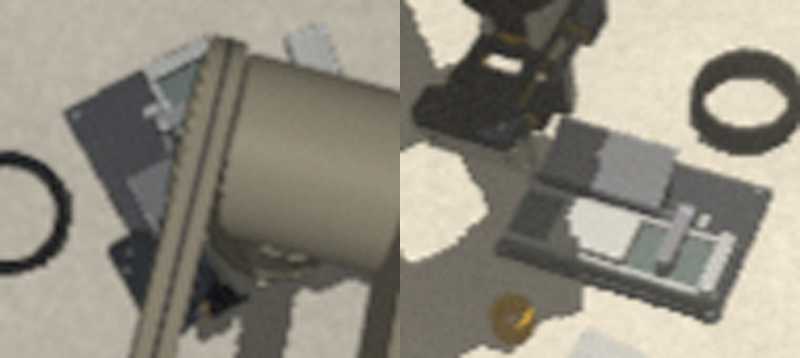

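The top view is blocked by the arm. In the scene view the gripper hovers at the lane's near end, behind the coupon. I'll descend.

Call:
apply_moves(series=[[[0,0,16],[0,0,0]],[[0,0,14],[0,0,0]],[[0,0,0],[0,0,0]],[[0,0,0],[0,0,0]]])

```text
t: 4.45
tool_pos: [0.4744, -0.1045, 0.2359]
orientation: [3.065, 0.688, 0.001]
force: [0.1, 0.3, 0.4]
opening: 0.0504
gripper_force: 0.0
```

```bash
cat >> h.py <<'E'
import cv2
def snap(name,r=(150,235,165,265),s=8):
    b,_=robot.read_camera("scene");b=b[r[0]:r[1],r[2]:r[3]]
    cv2.imwrite(f"pics/{name}.png",cv2.resize(cv2.convertScaleAbs(b,alpha=2),None,fx=s,fy=s,interpolation=cv2.INTER_CUBIC)[:600,:800])
E
python3 -c "
from h import *
status(-94,31,24);snap('e1',(160,235,175,265))"
```

```text
t 4.45 shift mm [-1.1 -0.3 25.9] turn [ 0.001 -0.001  0.004]
stage pos [-92.9  30.8  49.9] force [0.1 0.3 0.4] op 0.0504 q [-0.32 -0.03  1.97  0.    1.2   0.81] shift in final axes [-1.1 -0.2 25.9]
```

View pics/e1.png

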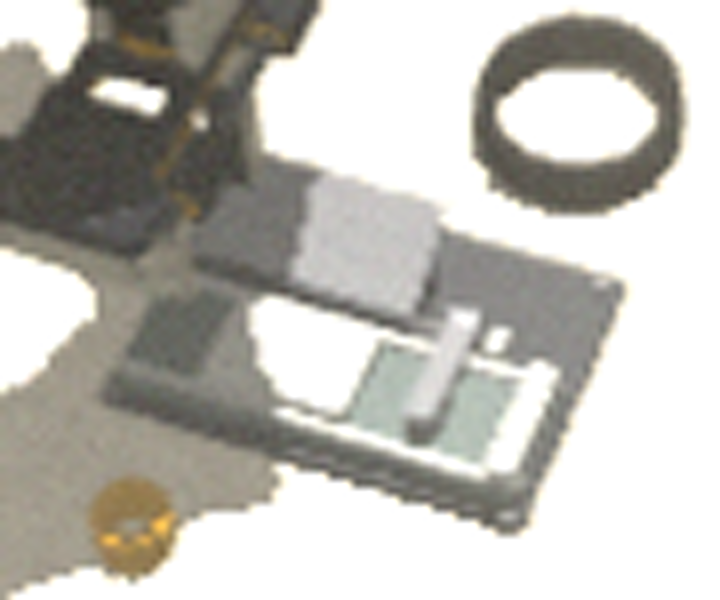

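The fingers are above the lane's near end, and a finger tip shows near crop (190,210). I'll check that against the projection.

```bash
python3 -c "
from h import *
c,s=np.cos(YAW),np.sin(YAW)
for P in [(-93,-2,50),(-93,65,50),(-85,-11,50),(-85,6,50),(-100,-11,50)]:
    x,y,z=np.array(P)/1e3
    u=proj('scene',np.array([S[0]+c*x-s*y,S[1]+s*x+c*y,z])); print(P,np.round((u-[175,160]+.5)*8-.5))
"
```

```text
(-93, -2, 50) [174. 296.]
(-93, 65, 50) [245. 167.]
(-85, -11, 50) [182. 319.]
(-85, 6, 50) [201. 285.]
(-100, -11, 50) [147. 309.]
```

The lane finger's tip isn't clear at the predicted (174,296). I'll check with a depth height map.

Run:
```python
from h import *
b,d=robot.read_camera("scene");c=C["scene"];E=c["extrinsics"]
v,u=np.mgrid[160:215:2,176:216:2];z=d[v,u]
P=np.stack([(u-c["cx"])/c["fx"]*z,(v-c["cy"])/c["fy"]*z,z],-1)
W=(P-E[:3,3])@E[:3,:3]
cc,s=np.cos(YAW),np.sin(YAW)
q=W[...,:2]-S;X=(q@[cc,s])*1e3;Y=(q@[-s,cc])*1e3
for i in range(v.shape[0]):print(v[i,0],' '.join('%4d'%(w*1e3) for w in W[i,:,2]))
i=(W[...,2]>.048)
print([(int(a),int(b_),int(x),int(y),int(zz*1e3)) for a,b_,x,y,zz in zip(u[i],v[i],X[i],Y[i],W[i][:,2]) if zz<.09])
cv2.imwrite("pics/e2.png",cv2.resize(cv2.convertScaleAbs(b[130:220,165:235],alpha=1.8),None,fx=6.6,fy=6.6,interpolation=cv2.INTER_NEAREST))
```

```text
160    4    0    1    0    5  198  229  229  231  230  229  212  215  215  185  171  159  157  159  154
162   -1    0    2    0    2  189  186  187  189  191  197  205  201  187  177  163  158  160  157  143
164    3    0    3    2    1  180  180  168  180  181  185  196  194  183  169  145  156  153  148    2
166    0    2    0    0    0  178  180  179  164  173  173  187  189  954  135  122  152  145  140    0
168    2   -1    2    1  179  175  173  174  178  181  180  179  182  167  125  154  151    0    4    3
170   -1    4    2  179  179  954    4    3    1  171  176  177  175  112  155  154    5    0    2    1
172    0    0  158  179  173  159  162    0    2    4  180  178  163  103  954   97    5    0    0    0
174    2    0  178  179  161  162  160  159  162  160  178  169    3  155  151   92    2    1    1    0
176    3  160  179  173  159  159  158  162  161  180  177  161  159  159   84   80    0    1    2    1
178  176  178  177  181  159  160  160  158  181  176  173  159  161  158   73   76   63    1    1    2
180  179  177  176  178  179  180  181  179  178  175  162  
[... 1437 characters left out ...]
13   14   16   22   22   24   26   27   29   33   32   31   33
210    2   -1    1    4    2    2    1    7    9    8    9   11   13   21   24   26   27   26   30   31
212    0    3    2    1    3    3    3    3    3    2    5    9    9   11    8   16   17   22   24   22
214    3    1    1   -2    6    2    1    5    1    0    0    2   -3    3   13    7    9    8   16   20
[(204, 176, -89, 56, 84), (206, 176, -84, 61, 80), (204, 178, -90, 56, 73), (206, 178, -83, 57, 76), (208, 178, -82, 67, 63), (206, 180, -85, 58, 63), (204, 182, -92, 55, 54), (206, 182, -84, 54, 58), (198, 190, -82, 0, 86), (198, 192, -82, -2, 80), (198, 194, -83, -3, 70), (196, 196, -87, -10, 67), (198, 196, -83, -5, 62)]
```

View pics/e2.png

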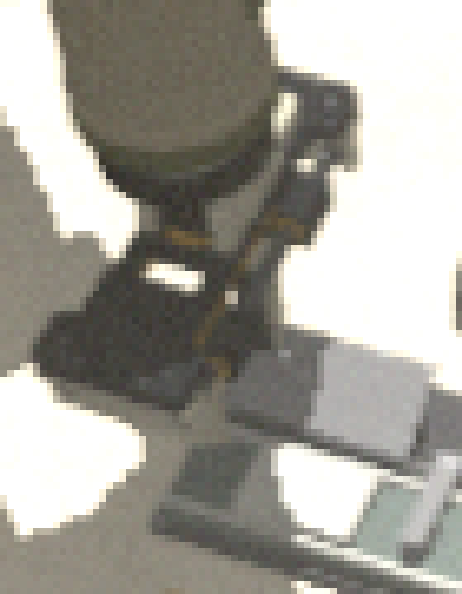

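The depth points confirm both fingers. The lane finger's front face is at stage x ≈ -83, y -10..0, and the tab finger is at y 55..67. I'll press down.

Call:
apply_moves(series=[[[0,0,5],[0,0,0]],[[0,0,5],[0,0,0]],[[0,0,5],[0,0,0]],[[0,0,4],[0,0,0]],[[0,0,3],[0,0,0]],[[0,0,2],[0,0,0]],[[0,0,1],[0,0,0]],[[0,0,0],[0,0,0]],[[0,0,0],[0,0,0]],[[0,0,0],[0,0,0]]])

```text
t: 5.38
tool_pos: [0.474, -0.1039, 0.2097]
orientation: [-3.064, -0.688, 0.0]
force: [-0.7, 5.0, 7.2]
opening: 0.0499
gripper_force: 3.4
```

```bash
cat >> h.py <<'E'
def heights(pts,n="scene"):
    pass
def cloud():
    b,d=robot.read_camera("scene");c=C["scene"];E=c["extrinsics"]
    v,u=np.mgrid[160:235,175:265];z=d[v,u]
    P=np.stack([(u-c["cx"])/c["fx"]*z,(v-c["cy"])/c["fy"]*z,z],-1)
    W=(P-E[:3,3])@E[:3,:3];cc,s=np.cos(YAW),np.sin(YAW);q=W[...,:2]-S
    return np.c_[(q@[cc,s]).ravel()*1e3,(q@[-s,cc]).ravel()*1e3,W[...,2].ravel()*1e3]
def report():
    P=cloud();X,Y,Z=P.T
    t=(X>-60)&(X<-14)&(Y>40)&(Y<80)&(Z>10)&(Z<60)
    if t.sum()>5:
        k=np.polyfit(Y[t],Z[t],1);print("tab slope",round(np.arctan(k[0]),3),"clip~",round(.5-np.arctan(k[0]),3),"n",t.sum())
    a=(X>6)&(X<22)&(Y>-16)&(Y<34)&(Z>33);print("arm top z max",np.round(np.percentile(Z[a],[50,95]),1) if a.any() else None)
    m=(abs(Y)<15)&(Z>27)&(Z<34)&(X<40)&(X>-100)
    if m.any():print("coupon-top x range",np.round(np.percentile(X[m],[2,98]),1),m.sum())
E
python3 -c "
from h import *
status(-94,31,24);report()"
```

```text
t 5.38 shift mm [-1.   0.5 -0.3] turn [-0.001 -0.     0.004]
stage pos [-93.   31.5  23.7] force [-0.7  5.   7.2] op 0.0499 q [-0.32  0.01  1.99  0.    1.14  0.81] shift in final axes [-1.   0.5 -0.3]
tab slope 0.047 clip~ 0.453 n 149
arm top z max [49.2 57.6]
coupon-top x range [-74.9 -15.6] 138
```

The clip is at about 0.45 and held. Now I'll push along tool +x, which is stage +x.

Call:
apply_moves(series=[[[3,0,0],[0,0,0]],[[4,0,0],[0,0,0]],[[5,0,0],[0,0,0]],[[5,0,0],[0,0,0]],[[5,0,0],[0,0,0]],[[5,0,0],[0,0,0]],[[5,0,0],[0,0,0]],[[5,0,0],[0,0,0]],[[4,0,0],[0,0,0]],[[3,0,0],[0,0,0]],[[0,0,0],[0,0,0]]])

```text
t: 6.35
tool_pos: [0.5139, -0.0858, 0.2098]
orientation: [3.065, 0.689, -0.002]
force: [-2.6, -1.3, 7.7]
opening: 0.0505
gripper_force: 3.5
```

```bash
python3 -c "
from h import *
status(-22,31,24);report()"
```

```text
t 6.35 shift mm [27.2 -0.  -0.3] turn [0.    0.001 0.004]
stage pos [-49.2  30.9  23.8] force [-2.6 -1.3  7.7] op 0.0505 q [-0.26  0.11  1.89 -0.    1.15  0.87] shift in final axes [27.2 -0.1 -0.2]
tab slope 0.112 clip~ 0.388 n 114
arm top z max [48.6 57.7]
coupon-top x range [-39.2  19.7] 116
```

Call:
apply_moves(series=[[[4,0,0],[0,0,0]],[[5,0,0],[0,0,0]],[[5,0,0],[0,0,0]],[[4,0,0],[0,0,0]],[[2,0,0],[0,0,0]],[[0,0,0],[0,0,0]]])

```text
t: 6.9
tool_pos: [0.5319, -0.0773, 0.2098]
orientation: [3.064, 0.689, -0.002]
force: [-3.2, -1.1, 8.1]
opening: 0.0499
gripper_force: 3.5
```

Call:
apply_moves(series=[[[2,0,0],[0,0,0]],[[1,0,0],[0,0,0]],[[0,0,0],[0,0,0]]])

```text
t: 7.15
tool_pos: [0.5344, -0.0762, 0.2097]
orientation: [3.065, 0.688, -0.002]
force: [-4.4, -2.2, 6.5]
opening: 0.0503
gripper_force: 3.5
```

```bash
python3 -c "
from h import *
status(-22,31,24);report();snap('g1',(160,235,175,265))"
```

```text
t 7.15 shift mm [ 4.6 -0.1 -0.3] turn [0.    0.002 0.004]
stage pos [-26.6  30.9  23.7] force [-4.4 -2.2  6.5] op 0.0503 q [-0.24  0.16  1.83 -0.    1.15  0.89] shift in final axes [ 4.6 -0.1 -0.3]
tab slope 0.277 clip~ 0.223 n 38
arm top z max [133.2 244.8]
coupon-top x range [-16.6  38.4] 115
```

View pics/g1.png

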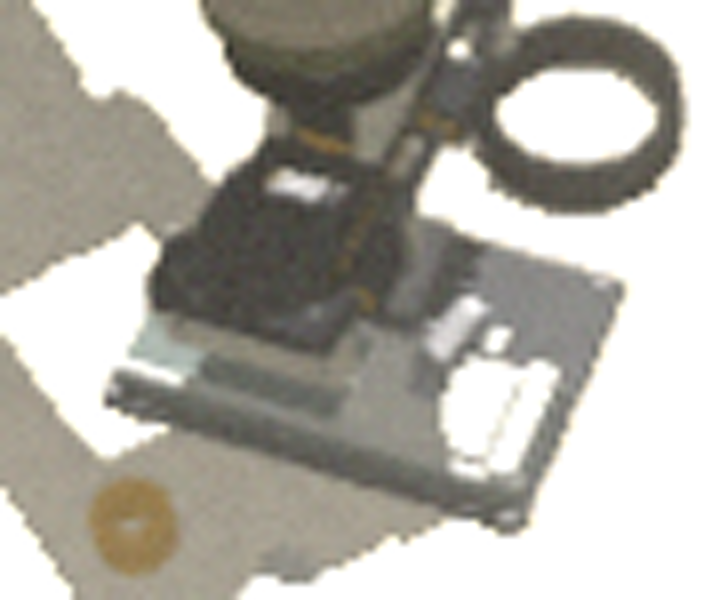

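The coupon has passed under the raised lip, and its far end at about (510,400) is close to the stop. I'll push in small steps and watch the force.

Call:
apply_moves(series=[[[1,0,0],[0,0,0]],[[0.5,0,0],[0,0,0]],[[0,0,0],[0,0,0]]])

```text
t: 7.5
tool_pos: [0.5356, -0.0756, 0.2097]
orientation: [3.065, 0.688, -0.003]
force: [-4.5, -3.1, 6.9]
opening: 0.0504
gripper_force: 3.6
```

Call:
apply_moves(series=[[[1,0,0],[0,0,0]],[[0.5,0,0],[0,0,0]],[[0,0,0],[0,0,0]]])

```text
t: 7.75
tool_pos: [0.537, -0.075, 0.2096]
orientation: [3.065, 0.688, -0.003]
force: [-4.1, -3.8, 8.0]
opening: 0.0502
gripper_force: 3.5
```

Call:
apply_moves(series=[[[1,0,0],[0,0,0]],[[0.5,0,0],[0,0,0]],[[0,0,0],[0,0,0]]])

```text
t: 8.0
tool_pos: [0.5379, -0.0746, 0.2096]
orientation: [3.065, 0.688, -0.005]
force: [-8.4, -4.7, 11.1]
opening: 0.0502
gripper_force: 6.2
```

Call:
apply_moves(series=[[[1,0,0],[0,0,0]],[[0.5,0,0],[0,0,0]],[[0,0,0],[0,0,0]]])

```text
t: 8.25
tool_pos: [0.5385, -0.0744, 0.2095]
orientation: [3.065, 0.688, -0.01]
force: [-15.3, -6.5, 14.8]
opening: 0.0501
gripper_force: 9.4
```

```bash
python3 -c "
from h import *
status(-22,31,24);report();snap('g2',(200,225,225,250),22)"
```

```text
t 8.25 shift mm [ 0.1 -0.2 -0.5] turn [-0.001  0.006  0.003]
stage pos [-22.1  30.8  23.5] force [-15.3  -6.5  14.8] op 0.0501 q [-0.23  0.17  1.82 -0.    1.16  0.9 ] shift in final axes [ 0.1 -0.2 -0.5]
tab slope -0.137 clip~ 0.637 n 14
arm top z max [192.3 248.3]
coupon-top x range [-12.5  39.3] 111
```

View pics/g2.png

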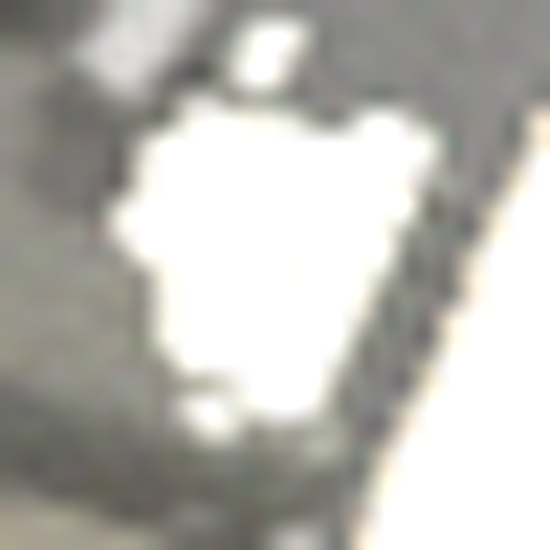

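The force climbs sharply with the finger centre at stage x -22, which is where home was predicted, so the coupon is against the stop. I'll back the finger off a little with the tab still held, then rise slowly.

Call:
apply_moves(series=[[[-1.5,0,0],[0,0,0]],[[-1.5,0,0],[0,0,0]],[[-1.5,0,0],[0,0,0]],[[-1.5,0,0],[0,0,0]],[[0,0,0],[0,0,0]],[[0,0,0],[0,0,0]],[[0,0,0],[0,0,0]]])

```text
t: 8.93
tool_pos: [0.5358, -0.0757, 0.2109]
orientation: [3.064, 0.688, 0.006]
force: [2.8, 1.7, 6.5]
opening: 0.05
gripper_force: 3.4
```

Call:
apply_moves(series=[[[0,0,-2],[0,0,0]],[[0,0,-2],[0,0,0]],[[0,0,-2],[0,0,0]],[[0,0,-2],[0,0,0]],[[0,0,-3],[0,0,0]],[[0,0,-5],[0,0,0]],[[0,0,-8],[0,0,0]],[[0,0,-15],[0,0,0]],[[0,0,-25],[0,0,0]],[[0,0,-25],[0,0,0]],[[0,0,-25],[0,0,0]],[[0,0,-25],[0,0,0]]])

```text
t: 9.93
tool_pos: [0.5344, -0.0757, 0.3506]
orientation: [3.065, 0.688, 0.0]
force: [0.7, 0.5, 0.0]
opening: 0.0502
gripper_force: 0.0
```

Call:
apply_moves(series=[[[-30,0,-20],[0,0,0]],[[-30,0,-20],[0,0,0]],[[-30,0,0],[0,0,0]],[[-30,0,0],[0,0,0]],[[0,0,0],[0,0,0]],[[0,0,0],[0,0,0]]])

```text
t: 10.43
tool_pos: [0.4252, -0.1275, 0.3897]
orientation: [3.065, 0.685, 0.002]
force: [-0.1, -0.5, 0.2]
opening: 0.0501
gripper_force: 0.0
```

```bash
python3 -c "
from h import *
status(-22,31,24);report()
b,_=robot.read_camera('scene');cv2.imwrite('pics/z1.png',cv2.resize(b[165:235,175:270],None,fx=8,fy=8,interpolation=cv2.INTER_CUBIC))"
```

```text
t 10.43 shift mm [125.   -0.3 179.8] turn [ 0.001 -0.001  0.002]
stage pos [-147.2   30.8  203.7] force [-0.1 -0.5  0.2] op 0.0501 q [-0.41 -0.3   1.92  0.    1.52  0.72] shift in final axes [125.2  -0.2 179.7]
tab slope 0.217 clip~ 0.283 n 161
arm top z max [44.4 51.2]
coupon-top x range [-13.2  39.4] 94
```

View pics/z1.png

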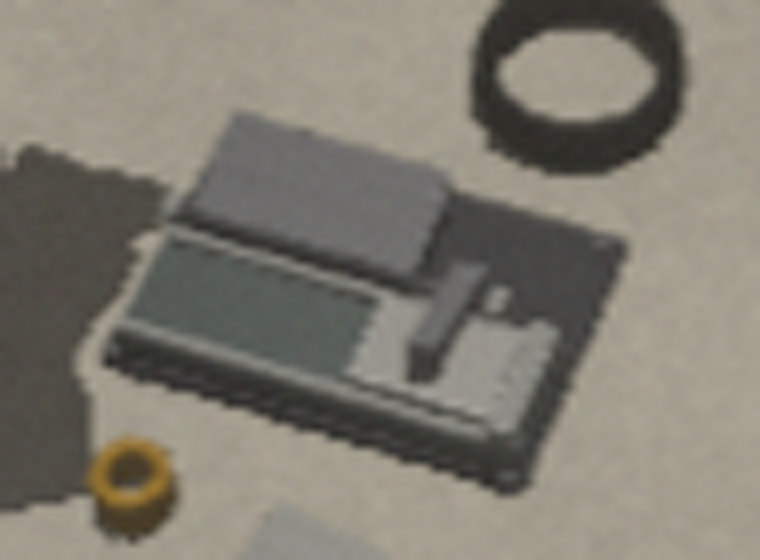

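The coupon's near edge at (378,295)–(348,373) sits where its far edge (stage x -15.6) was at the start, so it is home. The clip rests on it at about 0.28 and the arm is clear, so I'll hand in.

```bash
python3 -c "
from plant import robot
print(robot.close_job())"
```

```text
the job is handed in; nothing more can be done
None
```

The coupon is home against the end stop with the clip closed on it at about 0.28 rad. The arm is clear, nothing else on the bench was touched that I could see, and the job was handed in at about 10.5 s; no verdict was returned.

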